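# Load two culture dishes in the bench incubator and snap its lid shut

### The arm

A 6-joint arm with a two-finger parallel gripper is mounted at the origin on the work surface. World frame = base frame: x ahead of the robot, y to its left, z up, the work surface at z = 0. Lengths are in m, angles in rad, forces in N, time in s.
With the tool pointing down it reaches from about 0.35 to 0.8 m from the base axis. Payload 7.3 kg.
Tool frame: the origin (TCP) lies at the very end of the fingers, on their centre line; the grasp point (between the pads) lies 19 mm behind it; z points along the fingers, y is the line along which they close (so a half turn about z gives the same grasp; the last joint's range is limited). The gripper opens to 85 mm and grips with 20 to 120 N. Pads are 22 mm wide; open, the fingers measure 114 mm over their backs; the gripper's body (76 mm by 85 mm) begins 54 mm behind the grasp point. The pads swing forward as they close: fully open they stand 13 mm farther back than shut.
Start: joints at [-1.445, 0.342, 1.524, -0, 1.275, -0.146], TCP at [0.141, -0.506, 0.231] pointing down, gripper open.
Joint ranges: [-2.53, 2.53], [-0.77, 2.02], [0.04, 2.7], [-1, 4.14], [0.28, 2.66], [-3.11, 3.11]. Speed limits (rad/s): [2.57, 2.57, 3.14, 3.14, 3.14, 3.14].

### API

Orientations are given as a unit quaternion [w, x, y, z].
In Python, from bench import get_state, eyes, ticket gives the robot as it stands.
- The arm moves only by the tool apply_moves, never from a script. Its argument "series" is a list of rows, each a list of 2 entries, a list of its own where there are three numbers: the shift along the tool's x, y, z scaled (see below), then the turn, a rotation vector about the tool's x, y, z scaled (see below). A call has 1 to 8 rows; each row is the pose to reach, as a shift and turn from the pose commanded when the call began, along the tool's axes at that moment, turning the shorter way round; what a row does not reach only later rows make up. The controller multiplies each number of a shift by 0.1 m and each number of a turn by pi rad. A row lasts 1/10 s, in which the tool goes at most 50 mm and 8.59 degrees, less where a joint would pass 70% of its speed; a pose out of reach is approached as far as the arm can. A call with a number of a shift or a turn outside -1 to 1 is refused whole. A call with a gripper value outside its range is refused whole. "hand" is the closure, from -1 (fully open) to 1 (shut), set as the call begins (left out, the last holds). The fingers move at their own pace and stop on an object; "newtons" is the grip in N (left out, the last holds). Time passes only in rows, so rows that repeat a pose let the fingers close. It gives the time, the measured TCP pose, the force, the opening and the grip force at its end, in the units of the state.
- get_state(): the state, without advancing time (a new reading comes with each control period).
- eyes.get_image(name): name is "scene" or "top"; returns the picture (384x512x3 uint8, blue, green, red); there is no depth.
- eyes.get_calibration(name): a dict with "fx", "fy", "cx", "cy" (pixels), "world_to_cam" (4x4, takes a point from world to camera coordinates). Camera axes: x right, y down, z forward; pixel columns grow to the right and rows downward; lengths in m; the calibration is good to about 2 mm. A picture is of the moment at which its call begins. get_calibration takes no time and is no camera call.
- ticket.hand_in(): hands the job in; it is judged then, once.
Trained networks look in the newest picture that a camera, given by its name, has taken for a name from the list of things; names that differ only in an ending like _2 or _b are one class to them, and where a whole thing is asked for, a point or a joint stands for the part that bears it (a point fixed in the world has none). Each returns a list of dicts, best first, with "p" (0 to 1); they miss things now and then, are a little off and sometimes report something else, mostly with a low value. They report only what shows in the picture. A call takes as long as a camera call. They do not tell look-alikes from the thing itself.
- eyes.recognise(camera, name): "bbox" ([left, top, right, bottom] in pixels, round what is visible of it).
The state is a dict: "clock": time; "joints": joint angles; "joint_velocities": joint speeds; "joint_efforts": joint torques, N m; "position": TCP position; "ee_rot": TCP orientation; "ft_force": force on the tool from outside, world axes, zero at the start; "moment": the same for the moment, N m; "finger_gap": finger opening in m; "grip_force": force on a finger pad.
Only numpy, scipy, OpenCV 4.12 (cv2) and the standard library are available. Lean on these libraries where they do the work, as an engineer would, in place of code of your own. Each camera call takes 0.05 s, during which the arm holds its last target. There are 200 camera calls.

### The job

Put the red culture dish in the middle of the round steel plate inside the small open incubator, then stack the green dish centred on top of the red one, without tipping either. Then swing the incubator's lid down and press its front edge until the catch snaps past and the lid stays fully shut by itself. Leave the tube rack, the dropper bottle and the notebook where they are.

Things in the scene. Friction and masses are not known exactly. Their poses are not given: they have to be found in the camera images.
- dish_red: closed flat culture dish with red medium, a disc 62 mm in diameter and 18 mm high, 60 g, lying flat on the bench; origin at the centre of its underside, z up
- dish_green: the same dish (62 mm diameter, 18 mm high, 60 g) with green medium; origin at the centre of its underside, z up
- incubator: white bench incubator, fixed. Origin on the bench under the centre of its chamber, z up, +x towards the hinge, -x towards the grey control panel. Outer 184 x 184 mm, rim 98 mm high; chamber 160 x 160 mm, floor 40 mm high. The panel, 50 mm high, sticks out from x = -92 to -150 mm. The hinge line runs along y at x = +92, z = 98 mm
- plate (a point): centre of the upper face of the round steel plate (90 mm diameter) in the middle of the chamber, 46 mm above the bench and 52 mm below the rim
- lid (a joint): angle of the lid, rad: 0 shut flat on the rim, 1.57 upright, 1.85 fully open, leaning back. Grey frame with clear window, 184 x 184 x 12 mm, 300 g; a weak spring lifts it unless latched. Near 0.07 rad a sprung catch at the middle of the front edge resists; about 12 N down on the blue pad takes the lid past it, to 0
- lid_press (a point): middle of the blue press pad (24 mm deep, 70 mm wide) on the lid's front edge, on the lid's outer face, 192 mm from the hinge line; moves with the lid. Its x axis points along the lid to the hinge, its z axis out of the lid's outer face
- lid_hinge (a point): point on the hinge line in the middle of the lid's rear edge, at the level of the lid's underside (98 mm above the bench)
- tube_rack: black rack 90 x 200 mm with red-capped blood tubes, 103 mm high, loose; origin at the centre of its underside
- dropper: white dropper bottle, 40 mm diameter, 90 mm high, loose; origin at the centre of its underside
- notebook: blue spiral notebook 150 x 210 x 14 mm, loose; origin at the centre of its underside
Mind the look-alikes: they are no part of the job. Of the things like the dish_red, leave any that is blue or purple; of the rest the larger one is meant.

How it is judged:
By the outcome, as a careful person would: the job done as asked, in the order asked, and still so for the second after the job is handed in, with the robot touching nothing.
It also fails if it takes over 72 s, if anything falls off the work surface, if the arm or the gripper's body presses on something with over 40 N, if the wrist force passes 120 N, or if a joint passes its speed limit or range.

## Working session

There is one attempt and no reset: what is moved stays moved. The work goes in short steps, Python scripts to look and compute and a tool call to move; the robot and the scene stay as the last step left them, time stands still between calls to the robot, and variables do not carry over. Pictures are saved under pics/ and viewed, at most 10 in all, crops included, and the job is handed in when it is done.

Besides the shell and the picture viewer there is one more tool, called after ">>>" as a command line: name --argument value ..., lists and objects as JSON in quotes. apply_moves: Moves the arm, as the interface text tells. Its arguments: {"type":"object","properties":{"series":{"type":"array"},"hand":{"type":"number"},"newtons":{"type":"number"}},"required":["series"]}

```bash
mkdir -p pics; cat > h.py <<'E'
import numpy as np, cv2
from bench import get_state, eyes, ticket
from scipy.spatial.transform import Rotation as R
E
python3 - <<'E'
from h import *
s=get_state(); print({k:np.round(v,3).tolist() for k,v in s.items()})
for c in("scene","top"):
    cv2.imwrite(f"pics/{c}0.png",eyes.get_image(c)); k=eyes.get_calibration(c); print(c,k['fx'],k['fy'],k['cx'],k['cy'],np.round(k['world_to_cam'],3).tolist())
    for n in("dish_red","dish_green","incubator","lid","tube_rack","dropper","notebook"):
        print(n,[(np.round(d['bbox']).tolist(),round(d['p'],2)) for d in eyes.recognise(c,n)][:4])
E
```

```text
{'clock': 0.0, 'joints': [-1.445, 0.343, 1.525, -0.0, 1.275, -0.146], 'joint_velocities': [-0.001, -0.001, 0.001, 0.0, -0.001, 0.001], 'joint_efforts': [-0.0, -43.367, -24.601, -0.0, 0.008, -0.0], 'position': [0.141, -0.505, 0.231], 'ee_rot': [-0.001, 0.991, 0.135, 0.0], 'ft_force': [0.121, 0.18, 1.1], 'moment': [0.028, -0.008, -0.051], 'grip_force': 0.0, 'finger_gap': 0.086}
scene 397.63405795186986 397.63405795186986 254.1412941778713 187.53340164162316 [[0.58, 0.814, -0.011, -0.357], [0.613, -0.445, -0.652, -0.318], [-0.536, 0.372, -0.758, 1.45], [0.0, 0.0, 0.0, 1.0]]
dish_red [([111.0, 298.0, 132.0, 318.0], 0.93), ([120.0, 252.0, 146.0, 280.0], 0.78), ([77.0, 274.0, 96.0, 296.0], 0.65), ([155.0, 280.0, 179.0, 304.0], 0.64)]
dish_green [([130.0, 201.0, 155.0, 231.0], 0.96), ([320.0, 91.0, 390.0, 143.0], 0.45)]
incubator [([193.0, 79.0, 313.0, 214.0], 0.76)]
lid [([271.0, 74.0, 313.0, 173.0], 0.76)]
tube_rack [([193.0, 76.0, 315.0, 212.0], 0.74), ([280.0, 194.0, 351.0, 265.0], 0.69)]
dropper [([270.0, 78.0, 313.0, 169.0], 0.72), ([223.0, 252.0, 238.0, 278.0], 0.69)]
notebook [([318.0, 90.0, 392.0, 144.0], 0.97)]
top 412.01883323745545 412.01883323745545 256.2066674565337 184.56817808942986 [[-0.003, -1.0, 0.008, 0.018], [-0.984, 0.001, -0.18, 0.621], [0.18, -0.009, -0.984, 1.152], [0.0, 0.0, 0.0, 1.0]]
dish_red [([353.0, 150.0, 374.0, 172.0], 0.91), ([388.0, 165.0, 408.0, 178.0], 0.58), ([407.0, 202.0, 425.0, 212.0], 0.54), ([175.0, 162.0, 223.0, 240.0], 0.3)]
dish_green [([344.0, 231.0, 362.0, 251.0], 0.53), ([205.0, 116.0, 272.0, 157.0], 0.41), ([172.0, 159.0, 225.0, 246.0], 0.15)]
incubator [([176.0, 159.0, 304.0, 269.0], 0.96)]
lid [([174.0, 163.0, 223.0, 239.0], 0.88)]
tube_rack [([205.0, 116.0, 272.0, 158.0], 0.7)]
dropper [([309.0, 139.0, 323.0, 159.0], 0.6)]
notebook [([55.0, 200.0, 128.0, 258.0], 0.87)]
```

View pics/scene0.png

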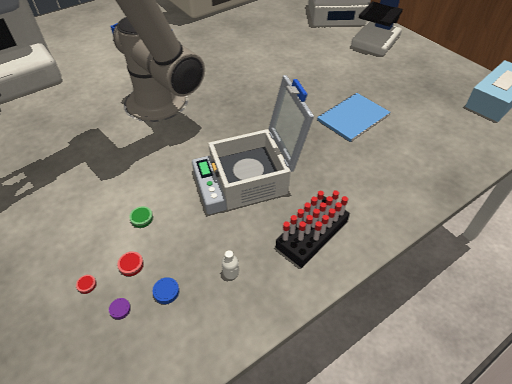

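View pics/top0.png

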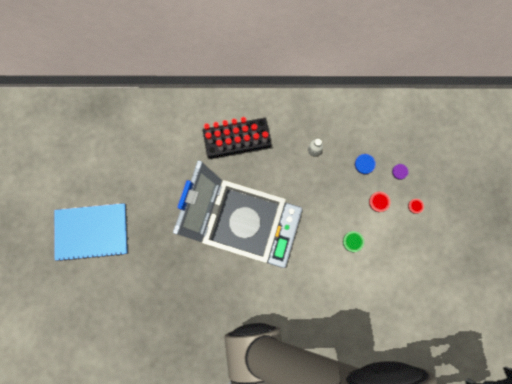

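Red target dish is at scene (130,263), top (379,202). Green is at scene (141,216), top (353,242). The plate is at scene (248,168), top (244,222), and the lid leans towards +y. The smaller red dish and the blue and purple dishes are look-alikes.

```bash
cat >> h.py <<'E'
CAL={c:eyes.get_calibration(c) for c in("scene","top")}
def proj(c,P):
    k=CAL[c]; q=(np.atleast_2d(P)@np.array(k['world_to_cam'])[:3,:3].T)+np.array(k['world_to_cam'])[:3,3]
    return np.c_[k['fx']*q[:,0]/q[:,2]+k['cx'],k['fy']*q[:,1]/q[:,2]+k['cy']]
def PM(c):
    k=CAL[c]; return np.array([[k['fx'],0,k['cx']],[0,k['fy'],k['cy']],[0,0,1]])@np.array(k['world_to_cam'])[:3]
def tri(us,ut):
    X=cv2.triangulatePoints(PM("scene"),PM("top"),np.array(us,float).reshape(2,1),np.array(ut,float).reshape(2,1))[:,0]; return X[:3]/X[3]
def onz(c,u,z):
    from scipy.optimize import fsolve
    return np.r_[fsolve(lambda p:proj(c,[p[0],p[1],z])[0]-u,[0.4,0]),z]
def blob(img,col,box):
    """centre of the bounding ellipse of colour blob in box"""
    x0,y0,x1,y1=box; h=cv2.cvtColor(img,cv2.COLOR_BGR2HSV)[y0:y1,x0:x1].astype(int)
    m=(h[...,1]>130)&(h[...,2]>60)
    m&= ((h[...,0]<12)|(h[...,0]>168)) if col=="red" else (abs(h[...,0]-65)<20)
    n,l,s,c=cv2.connectedComponentsWithStats(m.astype(np.uint8)); i=1+s[1:,4].argmax()
    return c[i]+[x0,y0],s[i,2:]
E
python3 - <<'E'
from h import *
S=cv2.imread("pics/scene0.png");T=cv2.imread("pics/top0.png")
for n,a,b in(("red",(112,245,150,282),(362,188,398,216)),("green",(122,200,160,235),(335,225,372,258))):
    (u,su),(v,sv)=blob(S,n,a),blob(T,n,b); print(n,u,su,v,sv,np.round(tri(u,v),4),onz("scene",u,.014),onz("top",v,.014))
u=np.hstack([cv2.resize(S[70:220,185:320],None,fx=3,fy=3,interpolation=cv2.INTER_CUBIC),cv2.resize(T[155:305,170:302],None,fx=3,fy=3,interpolation=cv2.INTER_CUBIC)])
cv2.imwrite("pics/crop0.png",u)
E
```

```text
red [129.98477157 263.15736041] [ 25  23 394] [379.11340206 201.46391753] [ 19  19 291] [ 0.577  -0.3568  0.0067] [ 0.58202394 -0.35696393  0.014     ] [ 0.57593527 -0.35454718  0.014     ]
green [140.02040816 214.65306122] [ 17  14 196] [353.42465753 241.15525114] [ 16  17 219] [ 0.4571 -0.2716  0.0139] [ 0.45704703 -0.27186906  0.014     ] [ 0.45719745 -0.27135125  0.014     ]
```

View pics/crop0.png

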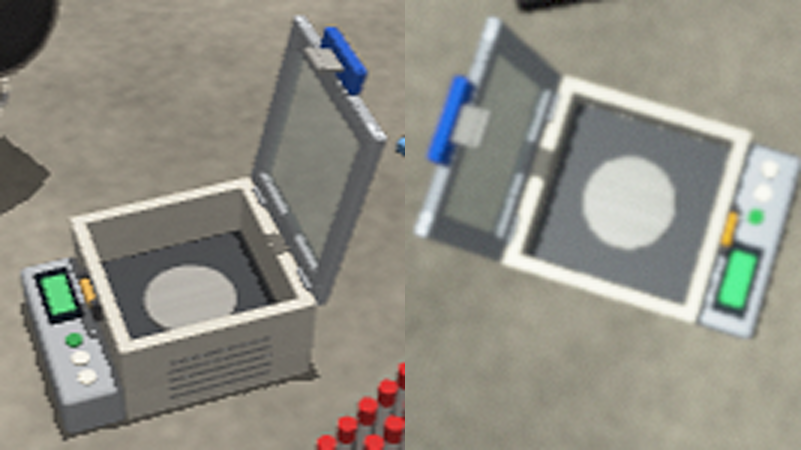

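The crop shows the rim corners, panel and plate clearly. In the top part the plate centre is at crop (629,202), the four rim corners are at (568,78), (751,132), (695,322) and (502,265), and the lid is open. I'll fit the incubator pose and refit the dishes as cylinders.

```bash
python3 - <<'E'
from h import *
from scipy.optimize import least_squares
sc=lambda x,y:(x/3+185-.33,y/3+70-.33); tc=lambda x,y:((x-405)/3+170-.33,y/3+155-.33)
h=.092
obs=[("top",(h,-h,.098),tc(568,78)),("top",(-h,-h,.098),tc(751,132)),("top",(-h,h,.098),tc(695,322)),("top",(h,h,.098),tc(502,265)),("top",(0,0,.046),tc(629,202)),
("scene",(-h,h,.098),sc(71,218)),("scene",(-h,-h,.098),sc(124,350)),("scene",(h,-h,.098),sc(315,300)),("scene",(h,h,.098),sc(252,180))]
def res(p,o=obs):
    r=[]
    for c,P,u in o:
        P=np.array(P); w=R.from_euler('z',p[2]).apply(P)+[p[0],p[1],p[3] if len(p)>3 else 0]; r+=list(proj(c,w)[0]-u)
    return np.array(r)
for o in(obs,obs[:5],obs[5:]):
  for p0 in([.5,0,1.25],[.5,0,1.25,0]):
    f=least_squares(res,p0,kwargs=dict(o=o),loss='soft_l1'); print(np.round(f.x,4),np.round(f.fun.reshape(-1,2),1).tolist())
p=least_squares(res,[.5,0,1.25],loss='soft_l1').x
# lid angle
lp=lambda a:R.from_euler('z',p[2]).apply(np.array([.092-.192*np.cos(a)+.012*np.sin(a),0,.098+.192*np.sin(a)+.012*np.cos(a)]))+[p[0],p[1],0]
for a in(1.57,1.7,1.85):print(a,lp(a),proj("scene",lp(a)),proj("top",lp(a)))
# cylinder silhouette fit to dishes
S={c:cv2.imread(f"pics/{c}0.png") for c in("scene","top")}
t=np.linspace(0,2*np.pi,40); 
def sil(c,x,y,z0,sub=8):
    P=np.array([[x+.031*np.cos(a),y+.031*np.sin(a),z0+z] for a in t for z in(0,.018)])
    return cv2.convexHull(proj(c,P).astype(np.float32))[:,0]
def mask(img,cx,cy,hue):
    H=cv2.cvtColor(img,cv2.COLOR_BGR2HSV).astype(int); m=(H[...,1]>90)&(H[...,2]>40)
    m&=(abs((H[...,0]-hue+90)%180-90)<22); x,y=int(cx),int(cy); M=np.zeros_like(m);M[y-18:y+18,x-18:x+18]=1
    ys,xs=np.nonzero(m&M); return xs.min(),xs.max()+1,ys.min(),ys.max()+1
for n,hue,g,cs in(("red",0,(.577,-.356,0),((130,263),(379,202))),("green",65,(.457,-.2715,0),((141,216),(353,242)))):
    bb={c:mask(S[c],*u,hue) for c,u in zip(S,cs)}
    def r(q,cc=("scene","top")):
        o=[]
        for c in cc:
            s=sil(c,*q); o+=list(np.array([s[:,0].min(),s[:,0].max(),s[:,1].min(),s[:,1].max()])+.5-bb[c])
        return o
    f=least_squares(r,g); print(n,f.x,np.round(f.fun,1))
    f=least_squares(lambda q:r((*q,0)),g[:2]); print(n,f.x,np.round(f.fun,1))
E
```

```text
[0.512  0.0521 1.2729] [[-1.5, -0.9], [-0.2, -0.2], [-0.3, 0.2], [0.1, -0.6], [-0.1, -0.1], [-0.6, -0.8], [-1.2, 0.4], [0.3, 0.4], [-1.4, -1.8]]
[ 0.5118  0.0524  1.2732 -0.0026] [[-1.6, -0.7], [-0.4, 0.0], [-0.4, 0.2], [0.1, -0.4], [-0.2, 0.1], [-0.4, -0.3], [-1.1, 0.9], [0.3, 1.0], [-1.4, -1.2]]
[0.5112 0.0512 1.2727] [[-1.2, -0.6], [0.1, 0.1], [0.0, 0.5], [0.4, -0.3], [0.2, 0.2]]
[ 0.5117  0.0512  1.2725 -0.0065] [[-1.0, -0.4], [-0.1, 0.3], [-0.0, 0.3], [0.7, -0.4], [0.3, 0.2]]
[0.514  0.0533 1.2718] [[0.2, -0.7], [-0.4, 0.6], [1.1, 0.7], [-0.7, -1.6]]
[ 0.5006  0.062   1.2706 -0.0169] [[0.9, -0.2], [-0.1, 0.2], [0.1, 0.7], [-1.1, -0.8]]
1.57 [0.54252009 0.15133853 0.2900095 ] [[285.15539703  91.04360058]] [[199.72397858 199.46504939]]
1.7 [0.54979559 0.17503793 0.28685351] [[294.27146721  90.14573035]] [[189.8548158  196.60748078]]
1.85 [0.55795722 0.20162387 0.27925776] [[304.20572002  90.48930929]] [[179.18675683 193.7037177 ]]
red [ 5.77733856e-01 -3.56373877e-01 -2.66787226e-04] [-0.   0.8 -1.1  0.2 -0.3 -0.2  0.1  0.1]
red [ 0.57809466 -0.35634925] [-0.   0.8 -1.1  0.3 -0.3 -0.2 -0.1 -0. ]
green [ 0.45907643 -0.27150003  0.        ] [-1.9  1.4 -1.2 -0.2 -1.5  1.7 -1.6 -0.3]
green [ 0.45907643 -0.27150003] [-1.9  1.4 -1.2 -0.2 -1.5  1.7 -1.6 -0.3]
```

>>> apply_moves --series '[[[1.0,-0.06,0.5],[0,0,-0.319]],[[1.0,-0.06,0.5],[0,0,-0.319]],[[1.0,-0.06,0.5],[0,0,-0.319]],[[1.0,-0.06,0.5],[0,0,-0.319]],[[1.0,-0.06,0.5],[0,0,-0.319]],[[1.0,-0.06,0.5],[0,0,-0.319]],[[1.0,-0.06,0.5],[0,0,-0.319]],[[1.0,-0.06,0.5],[0,0,-0.319]]]' --hand -1 --newtons 30

```text
clock: 1.6
position: [0.2357, -0.4731, 0.1813]
ee_rot: [0.0, 0.804, 0.595, -0.0]
ft_force: [0.1, 0.4, 0.7]
finger_gap: 0.0856
grip_force: 0.0
```

>>> apply_moves --series '[[[0.7,0.97,0.3],[0,0,0]],[[0.7,0.97,0.3],[0,0,0]],[[0.7,0.97,0.3],[0,0,0]],[[0.7,0.97,0.3],[0,0,0]]]'

```text
clock: 2.0
position: [0.3512, -0.4328, 0.1502]
ee_rot: [-0.001, 0.804, 0.595, 0.0]
ft_force: [-0.3, -0.0, 0.3]
finger_gap: 0.0856
grip_force: 0.0
```

```bash
cat >> h.py <<'E'
def to(P,psi=None):
    s=get_state(); q=s['ee_rot']; r=R.from_quat([q[1],q[2],q[3],q[0]]); 
    print("t",round(s['clock'],2),"pos",np.round(s['position'],4),"xaxis",np.round(np.degrees(np.arctan2(*r.as_matrix()[[1,0],0])),2),"z",np.round(r.as_matrix()[:,2],3),"j",np.round(s['joints'],2),"F",np.round(s['ft_force'],1),"gap",round(s['finger_gap'],4),s['grip_force'])
    for p in np.atleast_2d(P): print("shift",np.round(r.inv().apply(p-s['position'])*10,3))
E
python3 -c "
from h import *
to([[.578,-.356,.06],[.578,-.356,0]])"
```

```text
t 2.0 pos [ 0.3512 -0.4328  0.1502] xaxis 73.04 z [-0.     0.002 -1.   ] j [-1.03  0.48  1.55  0.    1.12 -0.73] F [-0.3 -0.   0.3] gap 0.0856 0.0
shift [1.395 1.946 0.903]
shift [1.394 1.946 1.503]
```

>>> apply_moves --series '[[[0.7,0.97,0.5],[0,0,0]],[[0.7,0.97,0.5],[0,0,0]],[[0.7,0.97,0.5],[0,0,0]],[[0.7,0.97,0.5],[0,0,0]]]'

```text
clock: 2.4
position: [0.4637, -0.3943, 0.0995]
ee_rot: [-0.001, 0.804, 0.595, 0.0]
ft_force: [-0.1, -1.3, -0.6]
finger_gap: 0.0854
grip_force: 0.0
```

>>> apply_moves --series '[[[0.7,0.97,0.5],[0,0,0]],[[0.7,0.97,0.5],[0,0,0]],[[0.7,0.97,0.5],[0,0,0]],[[0.7,0.97,0.5],[0,0,0]],[[0.7,0.97,0.5],[0,0,0]],[[0.7,0.97,0.5],[0,0,0]]]'

```text
clock: 3.0
position: [0.5741, -0.359, 0.0523]
ee_rot: [0.0, 0.805, 0.594, -0.0]
ft_force: [0.0, 0.0, 0.5]
finger_gap: 0.0855
grip_force: 0.0
```

```bash
python3 - <<'E'
from h import *
to([[.578,-.356,.02],[.578,-.356,0]])
S=eyes.get_image("scene");T=eyes.get_image("top")
cv2.imwrite("pics/g1.png",np.hstack([cv2.resize(S[215:315,70:180],None,fx=3.6,fy=3.6,interpolation=cv2.INTER_CUBIC),cv2.resize(T[150:250,325:435],None,fx=3.6,fy=3.6,interpolation=cv2.INTER_CUBIC)]))
E
```

```text
t 3.0 pos [ 0.5741 -0.359   0.0523] xaxis 72.86 z [ 0.    -0.001 -1.   ] j [-0.67  0.78  1.27 -0.    1.09 -0.37] F [0.  0.  0.5] gap 0.0855 0.0
shift [0.04  0.028 0.323]
shift [0.04  0.028 0.523]
```

View pics/g1.png

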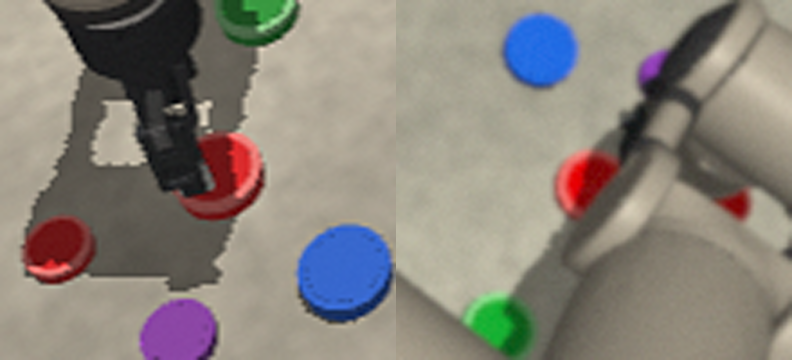

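The gripper stands over the red dish (scene crop (220,180)), with its neighbours clear. Descending.

>>> apply_moves --series '[[[0.03,0.02,0.2],[0,0,0]],[[0.03,0.02,0.38],[0,0,0]],[[0.03,0.02,0.45],[0,0,0]],[[0.03,0.02,0.48],[0,0,0]],[[0.03,0.02,0.48],[0,0,0]]]'

```text
clock: 3.6
position: [0.578, -0.3556, 0.0038]
ee_rot: [0.0, 0.804, 0.595, 0.0]
ft_force: [0.3, 0.1, 0.5]
finger_gap: 0.0854
grip_force: 0.0
```

>>> apply_moves --series '[[[0,0,0.02],[0,0,0]],[[0,0,0.03],[0,0,0]],[[0,0,0.03],[0,0,0]]]'

```text
clock: 3.9
position: [0.5783, -0.3552, 0.0007]
ee_rot: [0.0, 0.804, 0.595, 0.0]
ft_force: [-0.5, -0.9, 0.0]
finger_gap: 0.0855
grip_force: 0.0
```

```bash
python3 -c "
from h import *
to([[.578,-.356,.00]])"
```

```text
t 3.9 pos [ 0.5783 -0.3552  0.0007] xaxis 72.99 z [ 0. -0. -1.] j [-0.66  0.85  1.29 -0.    1.   -0.37] F [-0.5 -0.9  0. ] gap 0.0855 0.0
shift [-0.008 -0.001  0.007]
```

>>> apply_moves --series '[[[0,0,0.01],[0,0,0]],[[0,0,0.02],[0,0,0]],[[0,0,0.02],[0,0,0]]]'

```text
clock: 4.2
position: [0.5781, -0.3551, -0.0019]
ee_rot: [-0.0, 0.804, 0.595, -0.0]
ft_force: [-0.2, 0.8, -0.2]
finger_gap: 0.0853
grip_force: 0.0
```

```bash
python3 -c "
from h import *
to([[.578,-.356,.00]])"
```

```text
t 4.2 pos [ 0.5781 -0.3551 -0.0019] xaxis 73.0 z [-0.  0. -1.] j [-0.66  0.85  1.29 -0.    1.   -0.37] F [-0.2  0.8 -0.2] gap 0.0853 0.0
shift [-0.009  0.002 -0.019]
```

>>> apply_moves --series '[[[0,0,0],[0,0,0]],[[0,0,0],[0,0,0]],[[0,0,0],[0,0,0]],[[0,0,0],[0,0,0]],[[0,0,0],[0,0,0]],[[0,0,0],[0,0,0]],[[0,0,0],[0,0,0]],[[0,0,0],[0,0,0]]]' --hand 1 --newtons 30

```text
clock: 5.0
position: [0.5784, -0.3553, -0.0014]
ee_rot: [0.0, 0.804, 0.595, 0.0]
ft_force: [0.4, 0.3, 3.1]
finger_gap: 0.0605
grip_force: 32.9
```

>>> apply_moves --series '[[[0,0,-0.15],[0,0,0]],[[0,0,-0.5],[0,0,0]],[[0,0,-0.9],[0,0,0]],[[0,0,-1.0],[0,0,0]],[[0,0,-1.0],[0,0,0]]]'

```text
clock: 5.5
position: [0.5791, -0.3558, 0.1012]
ee_rot: [0.002, 0.804, 0.595, 0.001]
ft_force: [-0.2, -0.3, -0.5]
finger_gap: 0.0612
grip_force: 33.0
```

```bash
python3 -c "
from h import *
to([[.512,.052,.18],[.512,.052,.046]])"
```

```text
t 5.5 pos [ 0.5791 -0.3558  0.1012] xaxis 73.0 z [ 0.004 -0.003 -1.   ] j [-0.66  0.73  1.22 -0.    1.19 -0.37] F [-0.2 -0.3 -0.5] gap 0.0612 32.960702776908875
shift [ 3.702 -1.83  -0.802]
shift [ 3.704 -1.836  0.538]
```

>>> apply_moves --series '[[[0.3,-0.15,-0.2],[0,0,0]],[[0.7,-0.35,-0.4],[0,0,0]],[[0.925,-0.46,-0.5],[0,0,0]]]'

```text
clock: 5.8
position: [0.5601, -0.2503, 0.1478]
ee_rot: [-0.002, 0.804, 0.595, -0.0]
ft_force: [0.0, 0.2, -0.4]
finger_gap: 0.061
grip_force: 33.0
```

>>> apply_moves --series '[[[0.35,-0.17,-0.2],[0,0,0]],[[0.7,-0.35,-0.3],[0,0,0]],[[0.925,-0.46,-0.3],[0,0,0]]]'

```text
clock: 6.1
position: [0.5434, -0.1488, 0.1782]
ee_rot: [-0.001, 0.804, 0.595, -0.0]
ft_force: [0.4, 0.1, -0.5]
finger_gap: 0.0609
grip_force: 33.0
```

>>> apply_moves --series '[[[0.35,-0.17,0],[0,0,0]],[[0.7,-0.35,0],[0,0,0]],[[0.925,-0.46,0],[0,0,0]]]'

```text
clock: 6.4
position: [0.5254, -0.0468, 0.1765]
ee_rot: [-0.002, 0.804, 0.595, -0.001]
ft_force: [-0.3, -0.6, -1.3]
finger_gap: 0.0608
grip_force: 33.0
```

>>> apply_moves --series '[[[0.35,-0.17,0],[0,0,0]],[[0.65,-0.32,0],[0,0,0]],[[0.85,-0.42,0],[0,0,0]],[[0.925,-0.46,0],[0,0,0]],[[0.925,-0.46,0],[0,0,0]],[[0.925,-0.46,0],[0,0,0]]]'

```text
clock: 7.0
position: [0.5104, 0.0517, 0.1777]
ee_rot: [-0.0, 0.804, 0.595, -0.001]
ft_force: [0.6, 0.1, 0.2]
finger_gap: 0.0606
grip_force: 33.0
```

```bash
python3 - <<'E'
from h import *
to([[.512,.052,.18],[.512,.052,.046]])
S=eyes.get_image("scene");T=eyes.get_image("top")
cv2.imwrite("pics/g2.png",np.hstack([cv2.resize(S[70:220,185:320],None,fx=2.9,fy=2.9,interpolation=cv2.INTER_CUBIC),cv2.resize(T[155:305,170:302],None,fx=2.9,fy=2.9,interpolation=cv2.INTER_CUBIC)]))
E
```

```text
t 7.0 pos [0.5104 0.0517 0.1777] xaxis 72.98 z [-0.001 -0.001 -1.   ] j [-0.05  0.37  1.64 -0.    1.13  0.25] F [0.6 0.1 0.2] gap 0.0606 33.028324842453
shift [ 0.007  0.015 -0.023]
shift [0.008 0.016 1.317]
```

View pics/g2.png

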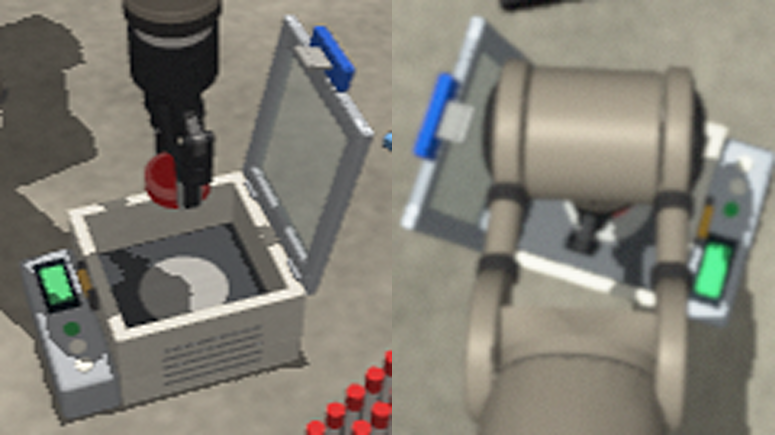

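The dish is held level above the chamber, and the wrist is clear of the lid. Lowering.

>>> apply_moves --series '[[[0.01,0.015,0.3],[0,0,0]],[[0.01,0.015,0.6],[0,0,0]],[[0.01,0.015,0.85],[0,0,0]],[[0.01,0.015,1.0],[0,0,0]],[[0.01,0.015,1.0],[0,0,0]]]'

```text
clock: 7.6
position: [0.5109, 0.052, 0.0762]
ee_rot: [-0.001, 0.804, 0.594, -0.002]
ft_force: [0.1, -0.6, -0.7]
finger_gap: 0.0608
grip_force: 33.0
```

>>> apply_moves --series '[[[0,0,0.1],[0,0,0]],[[0,0,0.2],[0,0,0]],[[0,0,0.27],[0,0,0]],[[0,0,0.29],[0,0,0]],[[0,0,0.29],[0,0,0]],[[0,0,0.29],[0,0,0]]]'

```text
clock: 8.2
position: [0.5124, 0.0531, 0.0496]
ee_rot: [0.0, 0.804, 0.595, 0.0]
ft_force: [0.2, -0.3, -1.6]
finger_gap: 0.0608
grip_force: 33.0
```

```bash
python3 -c "
from h import *
to([[.512,.052,.0446]])"
```

```text
t 8.2 pos [0.5124 0.0531 0.0496] xaxis 73.0 z [ 0.001 -0.    -1.   ] j [-0.05  0.55  1.77 -0.    0.82  0.25] F [ 0.2 -0.3 -1.6] gap 0.0608 33.03471386432648
shift [-0.011 -0.001  0.05 ]
```

>>> apply_moves --series '[[[-0.01,0,0.02],[0,0,0]],[[-0.01,0,0.035],[0,0,0]],[[-0.01,0,0.045],[0,0,0]],[[-0.01,0,0.045],[0,0,0]]]'

```text
clock: 8.6
position: [0.5118, 0.0521, 0.0446]
ee_rot: [-0.0, 0.804, 0.595, -0.0]
ft_force: [0.1, -0.4, -0.5]
finger_gap: 0.061
grip_force: 33.0
```

```bash
python3 -c "
from h import *
to([[.512,.052,.0446]])"
```

```text
t 8.6 pos [0.5118 0.0521 0.0446] xaxis 72.99 z [-0. -0. -1.] j [-0.05  0.55  1.78 -0.    0.81  0.25] F [ 0.1 -0.4 -0.5] gap 0.061 33.034361600875854
shift [0.    0.002 0.   ]
```

>>> apply_moves --series '[[[0,0,0.01],[0,0,0]],[[0,0,0.01],[0,0,0]],[[0,0,0.01],[0,0,0]]]'

```text
clock: 8.9
position: [0.5119, 0.052, 0.0445]
ee_rot: [0.0, 0.804, 0.595, 0.0]
ft_force: [-2.4, -0.8, 6.2]
finger_gap: 0.0608
grip_force: 33.7
```

>>> apply_moves --series '[[[0,0,0.008],[0,0,0]],[[0,0,0.008],[0,0,0]],[[0,0,0.008],[0,0,0]]]'

```text
clock: 9.2
position: [0.5119, 0.0521, 0.0445]
ee_rot: [0.0, 0.804, 0.595, 0.0]
ft_force: [-5.0, -0.2, 13.0]
finger_gap: 0.0609
grip_force: 34.3
```

Contact made. I'll ease off, release and rise.

>>> apply_moves --series '[[[0,0,-0.016],[0,0,0]],[[0,0,-0.016],[0,0,0]]]'

```text
clock: 9.4
position: [0.5121, 0.0521, 0.0448]
ee_rot: [0.0, 0.804, 0.595, 0.0]
ft_force: [0.0, 0.8, -1.5]
finger_gap: 0.0605
grip_force: 33.0
```

>>> apply_moves --series '[[[0,0,0],[0,0,0]],[[0,0,0],[0,0,0]],[[0,0,0],[0,0,0]],[[0,0,0],[0,0,0]],[[0,0,0],[0,0,0]],[[0,0,0],[0,0,0]]]' --hand -1

```text
clock: 10.0
position: [0.5119, 0.0521, 0.0445]
ee_rot: [0.0, 0.804, 0.595, -0.0]
ft_force: [-0.7, -0.9, -0.0]
finger_gap: 0.0856
grip_force: 0.0
```

>>> apply_moves --series '[[[0,0,-0.2],[0,0,0]],[[0,0,-0.6],[0,0,0]],[[0,0,-1.0],[0,0,0]],[[0,0,-1.0],[0,0,0]]]'

```text
clock: 10.4
position: [0.515, 0.052, 0.1497]
ee_rot: [0.003, 0.804, 0.595, 0.004]
ft_force: [0.9, 0.6, 0.4]
finger_gap: 0.0856
grip_force: 0.0
```

```bash
python3 -c "
from h import *
to([[.458,-.2715,.14],[.458,-.2715,-.002]])"
```

```text
t 10.4 pos [0.515  0.052  0.1497] xaxis 73.0 z [ 0.01  -0.001 -1.   ] j [-0.05  0.4   1.67 -0.    1.05  0.25] F [0.9 0.6 0.4] gap 0.0856 0.0
shift [-3.26   0.4    0.093]
shift [-3.264  0.386  1.513]
```

>>> apply_moves --series '[[[-0.4,0.05,0],[0,0,0]],[[-0.81,0.11,0],[0,0,0]],[[-0.81,0.11,0],[0,0,0]]]'

```text
clock: 10.7
position: [0.498, -0.0321, 0.144]
ee_rot: [0.0, 0.805, 0.593, -0.001]
ft_force: [0.5, -0.4, 0.6]
finger_gap: 0.0856
grip_force: 0.0
```

>>> apply_moves --series '[[[-0.4,0.05,0],[0,0,0]],[[-0.81,0.11,0],[0,0,0]],[[-0.81,0.11,0],[0,0,0]]]'

```text
clock: 11.0
position: [0.4851, -0.1126, 0.144]
ee_rot: [0.0, 0.805, 0.593, -0.0]
ft_force: [0.1, 0.7, -0.4]
finger_gap: 0.0852
grip_force: 0.0
```

```bash
python3 - <<'E'
from h import *
to([[.458,-.2715,.05],[.458,-.2715,-.002]])
S=eyes.get_image("scene");T=eyes.get_image("top")
for n,a,b in(("red",(215,135,285,195),(220,195,270,245)),("green",(122,200,160,235),(335,225,372,258))):
    (u,su),(v,sv)=blob(S,n,a),blob(T,n,b); print(n,u,su,v,sv,np.round(tri(u,v),4),onz("scene",u,.060),onz("top",v,.060))
cv2.imwrite("pics/g3.png",np.hstack([cv2.resize(S[70:220,185:320],None,fx=2.9,fy=2.9,interpolation=cv2.INTER_CUBIC),cv2.resize(T[155:305,170:302],None,fx=2.9,fy=2.9,interpolation=cv2.INTER_CUBIC)]))
E
```

```text
t 11.0 pos [ 0.4851 -0.1126  0.144 ] xaxis 72.76 z [-0.    -0.001 -1.   ] j [-0.38  0.38  1.72 -0.    1.03 -0.08] F [ 0.1  0.7 -0.4] gap 0.0852 0.0
shift [-1.597  0.213  0.942]
shift [-1.596  0.213  1.462]
red [247.28076923 166.09615385] [ 20  19 260] [244.40310078 221.74031008] [ 18  18 258] [0.5116 0.0511 0.0544] [0.51585665 0.04774574 0.06      ] [0.51129525 0.05138493 0.06      ]
green [140.15577889 214.6080402 ] [ 18  14 199] [356.92553191 243.31914894] [10 14 94] [ 0.453  -0.2764  0.0132] [ 0.49511928 -0.27771351  0.06      ] [ 0.44901331 -0.26990498  0.06      ]
```

View pics/g3.png

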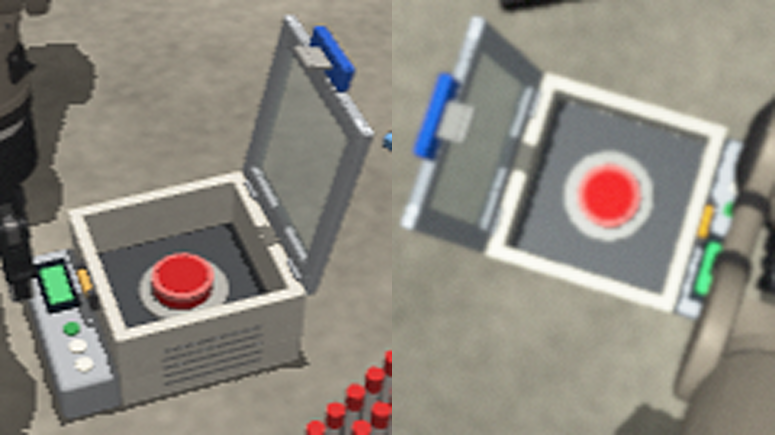

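Red sits flat and centred on the plate (top crop (609,195)). On to green.

>>> apply_moves --series '[[[-0.4,0.05,0.2],[0,0,0]],[[-0.8,0.11,0.45],[0,0,0]],[[-0.8,0.11,0.45],[0,0,0]]]'

```text
clock: 11.4
position: [0.4712, -0.1903, 0.0967]
ee_rot: [-0.002, 0.805, 0.594, -0.001]
ft_force: [-0.9, 1.1, 0.3]
finger_gap: 0.0855
grip_force: 0.0
```

>>> apply_moves --series '[[[-0.4,0.05,0.2],[0,0,0]],[[-0.7,0.1,0.4],[0,0,0]],[[-0.8,0.11,0.5],[0,0,0]],[[-0.8,0.11,0.5],[0,0,0]],[[-0.8,0.11,0.5],[0,0,0]]]'

```text
clock: 11.9
position: [0.4602, -0.2671, 0.0499]
ee_rot: [-0.0, 0.804, 0.595, 0.0]
ft_force: [-0.2, 0.5, -0.2]
finger_gap: 0.0851
grip_force: 0.0
```

```bash
python3 -c "
from h import *
to([[.458,-.2715,.05],[.458,-.2715,-.002]])"
```

```text
t 11.9 pos [ 0.4602 -0.2671  0.0499] xaxis 73.04 z [-0.     0.001 -1.   ] j [-0.67  0.57  1.72  0.    0.85 -0.37] F [-0.2  0.5 -0.2] gap 0.0851 0.0
shift [-0.048 -0.008 -0.001]
shift [-0.049 -0.008  0.519]
```

>>> apply_moves --series '[[[-0.035,-0.005,0.15],[0,0,0]],[[-0.035,-0.005,0.3],[0,0,0]],[[-0.035,-0.005,0.42],[0,0,0]],[[-0.035,-0.005,0.5],[0,0,0]],[[-0.035,-0.005,0.515],[0,0,0]],[[-0.035,-0.005,0.515],[0,0,0]]]'

```text
clock: 12.5
position: [0.4585, -0.2717, -0.0017]
ee_rot: [0.0, 0.804, 0.595, 0.0]
ft_force: [-0.1, 0.4, -0.3]
finger_gap: 0.0855
grip_force: 0.0
```

```bash
python3 -c "
from h import *
to([[.458,-.2715,-.0015]])"
```

```text
t 12.5 pos [ 0.4585 -0.2717 -0.0017] xaxis 73.02 z [ 0. -0. -1.] j [-0.68  0.65  1.75 -0.    0.73 -0.38] F [-0.1  0.4 -0.3] gap 0.0855 0.0
shift [ 0.    -0.005 -0.002]
```

>>> apply_moves --series '[[[0,0,0],[0,0,0]],[[0,0,0],[0,0,0]],[[0,0,0],[0,0,0]],[[0,0,0],[0,0,0]],[[0,0,0],[0,0,0]],[[0,0,0],[0,0,0]],[[0,0,0],[0,0,0]],[[0,0,0],[0,0,0]]]' --hand 1 --newtons 30

```text
clock: 13.3
position: [0.4587, -0.2723, -0.0011]
ee_rot: [0.001, 0.804, 0.595, 0.0]
ft_force: [-0.5, 1.1, 5.7]
finger_gap: 0.0604
grip_force: 32.2
```

>>> apply_moves --series '[[[0,0,-0.15],[0,0,0]],[[0,0,-0.5],[0,0,0]],[[0,0,-0.9],[0,0,0]],[[0,0,-1.0],[0,0,0]]]'

```text
clock: 13.7
position: [0.46, -0.2734, 0.1021]
ee_rot: [0.003, 0.804, 0.595, 0.001]
ft_force: [-0.2, -0.1, -0.6]
finger_gap: 0.0605
grip_force: 33.0
```

>>> apply_moves --series '[[[0.3,-0.04,-0.3],[0,0,0]],[[0.6,-0.08,-0.5],[0,0,0]],[[0.81,-0.11,-0.7],[0,0,0]]]'

```text
clock: 14.0
position: [0.4711, -0.1897, 0.1684]
ee_rot: [-0.0, 0.804, 0.595, -0.0]
ft_force: [0.7, -1.3, -0.7]
finger_gap: 0.0603
grip_force: 33.0
```

>>> apply_moves --series '[[[0.35,-0.05,0],[0,0,0]],[[0.7,-0.1,0],[0,0,0]],[[0.81,-0.11,0],[0,0,0]]]'

```text
clock: 14.3
position: [0.4843, -0.1078, 0.1677]
ee_rot: [-0.001, 0.803, 0.596, -0.0]
ft_force: [0.7, -0.5, -1.2]
finger_gap: 0.061
grip_force: 33.0
```

>>> apply_moves --series '[[[0.35,-0.05,0],[0,0,0]],[[0.7,-0.1,0],[0,0,0]],[[0.81,-0.11,0],[0,0,0]]]'

```text
clock: 14.6
position: [0.4976, -0.0278, 0.1675]
ee_rot: [-0.001, 0.803, 0.596, -0.0]
ft_force: [-0.6, -0.2, -1.2]
finger_gap: 0.0607
grip_force: 33.0
```

>>> apply_moves --series '[[[0.35,-0.05,0],[0,0,0]],[[0.7,-0.1,0],[0,0,0]],[[0.82,-0.11,0],[0,0,0]],[[0.82,-0.11,0],[0,0,0]],[[0.82,-0.11,0],[0,0,0]]]'

```text
clock: 15.1
position: [0.5112, 0.0506, 0.1677]
ee_rot: [0.0, 0.804, 0.595, -0.0]
ft_force: [0.2, 0.3, -1.3]
finger_gap: 0.0607
grip_force: 33.0
```

```bash
python3 -c "
from h import *
to([[.5117,.0518,.1],[.5117,.0518,.0625]])"
```

```text
t 15.1 pos [0.5112 0.0506 0.1677] xaxis 72.99 z [-0.001 -0.001 -1.   ] j [-0.05  0.38  1.65 -0.    1.11  0.25] F [ 0.2  0.3 -1.3] gap 0.0607 33.01324725151062
shift [0.013 0.002 0.677]
shift [0.014 0.002 1.052]
```

>>> apply_moves --series '[[[0.01,0,0.3],[0,0,0]],[[0.01,0,0.6],[0,0,0]],[[0.01,0,0.8],[0,0,0]],[[0.01,0,0.93],[0,0,0]],[[0.01,0,0.98],[0,0,0]],[[0.01,0,0.98],[0,0,0]],[[0.01,0,0.98],[0,0,0]],[[0.01,0,0.98],[0,0,0]]]'

```text
clock: 15.9
position: [0.5121, 0.0524, 0.071]
ee_rot: [0.001, 0.804, 0.595, 0.001]
ft_force: [-0.3, 0.1, -0.8]
finger_gap: 0.0609
grip_force: 33.0
```

```bash
python3 -c "
from h import *
to([[.5117,.0518,.0645],[.5117,.0518,.0625]])"
```

```text
t 15.9 pos [0.5121 0.0524 0.071 ] xaxis 72.98 z [ 0.002 -0.    -1.   ] j [-0.05  0.51  1.76 -0.    0.87  0.25] F [-0.3  0.1 -0.8] gap 0.0609 33.023183941841125
shift [-0.007 -0.003  0.065]
shift [-0.007 -0.003  0.085]
```

>>> apply_moves --series '[[[-0.007,0,0.03],[0,0,0]],[[-0.007,0,0.06],[0,0,0]],[[-0.007,0,0.075],[0,0,0]],[[-0.007,0,0.075],[0,0,0]]]'

```text
clock: 16.3
position: [0.5113, 0.052, 0.0629]
ee_rot: [0.0, 0.804, 0.595, -0.0]
ft_force: [-3.1, -0.5, 4.8]
finger_gap: 0.0606
grip_force: 33.4
```

>>> apply_moves --series '[[[0,0,0.008],[0,0,0]],[[0,0,0.008],[0,0,0]],[[0,0,0.008],[0,0,0]]]'

```text
clock: 16.6
position: [0.5113, 0.052, 0.0629]
ee_rot: [0.0, 0.804, 0.595, 0.0]
ft_force: [-3.6, -0.4, 10.7]
finger_gap: 0.0606
grip_force: 34.2
```

```bash
python3 -c "
from h import *
to([[.5117,.0518,.0625]])"
```

```text
t 16.6 pos [0.5113 0.052  0.0629] xaxis 73.01 z [ 0. -0. -1.] j [-0.05  0.52  1.77 -0.    0.85  0.25] F [-3.6 -0.4 10.7] gap 0.0606 34.17663395404816
shift [-0.001  0.005  0.004]
```

>>> apply_moves --series '[[[0,0,-0.014],[0,0,0]],[[0,0,-0.014],[0,0,0]]]'

```text
clock: 16.8
position: [0.5114, 0.0521, 0.0632]
ee_rot: [0.0, 0.804, 0.595, 0.0]
ft_force: [-0.7, 0.4, -0.9]
finger_gap: 0.0607
grip_force: 33.0
```

>>> apply_moves --series '[[[0,0,0],[0,0,0]],[[0,0,0],[0,0,0]],[[0,0,0],[0,0,0]],[[0,0,0],[0,0,0]],[[0,0,0],[0,0,0]],[[0,0,0],[0,0,0]]]' --hand -1

```text
clock: 17.4
position: [0.5113, 0.052, 0.0631]
ee_rot: [0.0, 0.804, 0.595, -0.0]
ft_force: [1.6, 0.2, -0.3]
finger_gap: 0.0856
grip_force: 0.0
```

>>> apply_moves --series '[[[0,0,-0.2],[0,0,0]],[[0,0,-0.6],[0,0,0]],[[0,0,-1.0],[0,0,0]]]'

```text
clock: 17.7
position: [0.5107, 0.052, 0.1638]
ee_rot: [-0.001, 0.804, 0.595, -0.001]
ft_force: [1.0, -0.6, 0.2]
finger_gap: 0.0855
grip_force: 0.0
```

>>> apply_moves --series '[[[0,0,-0.4],[0,0,0]],[[0,0,-0.8],[0,0,0]],[[0,0,-1.0],[0,0,0]]]'

```text
clock: 18.0
position: [0.5123, 0.052, 0.267]
ee_rot: [0.002, 0.804, 0.595, 0.002]
ft_force: [1.0, 0.4, -0.4]
finger_gap: 0.0854
grip_force: 0.0
```

>>> apply_moves --series '[[[0,0,-0.4],[0,0,0]],[[0,0,-0.8],[0,0,0]],[[0,0,-1.0],[0,0,0]],[[0,0,-1.0],[0,0,0]]]' --hand 1

```text
clock: 18.4
position: [0.5123, 0.052, 0.3665]
ee_rot: [0.002, 0.804, 0.595, 0.003]
ft_force: [0.1, 0.1, -0.5]
finger_gap: 0.0284
grip_force: 0.0
```

```bash
python3 - <<'E'
from h import *
to([[.5117,.0518,.365]])
S=eyes.get_image("scene");T=eyes.get_image("top")
cv2.imwrite("pics/g4.png",np.hstack([cv2.resize(S[70:220,185:320],None,fx=2.9,fy=2.9,interpolation=cv2.INTER_CUBIC),cv2.resize(T[155:305,170:302],None,fx=2.9,fy=2.9,interpolation=cv2.INTER_CUBIC)]))
E
```

```text
t 18.4 pos [0.5123 0.052  0.3665] xaxis 72.99 z [ 0.007 -0.    -1.   ] j [-0.05  0.25  1.28 -0.    1.6   0.25] F [ 0.1  0.1 -0.5] gap 0.0284 0.0
shift [-0.004 -0.005  0.015]
```

View pics/g4.png

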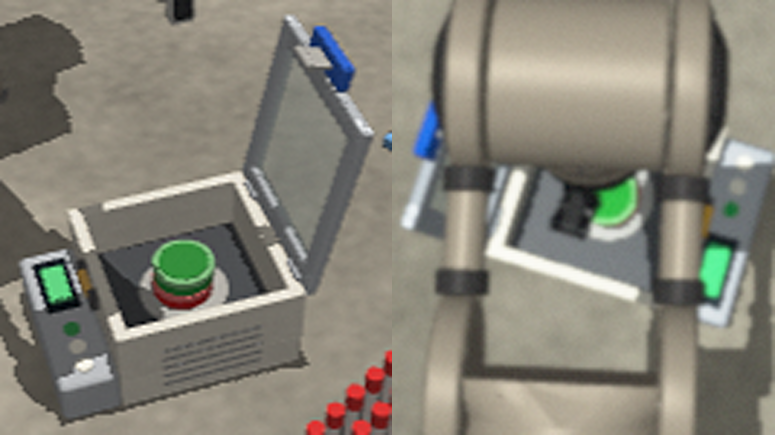

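Green is stacked squarely on red (scene crop (183,265) over (183,288)), and the lid is unchanged at about 1.8 rad. Now I'll go behind the lid with closed fingers, and check the stack numerically once the view is clear.

>>> apply_moves --series '[[[0.4,0,0],[0,0,0]],[[0.8,0,0],[0,0,0]],[[1.0,0,0],[0,0,0]]]'

```text
clock: 18.8
position: [0.5404, 0.1499, 0.3608]
ee_rot: [-0.001, 0.804, 0.595, -0.001]
ft_force: [0.4, -0.0, 0.2]
finger_gap: 0.0
grip_force: 0.0
```

>>> apply_moves --series '[[[0.4,0,0],[0,0,0]],[[0.8,0,0],[0,0,0]],[[1.0,0,0],[0,0,0]],[[1.0,0,0],[0,0,0]],[[1.0,0,0],[0,0,0]]]'

```text
clock: 19.3
position: [0.5694, 0.2432, 0.3612]
ee_rot: [-0.0, 0.804, 0.595, -0.002]
ft_force: [-0.3, 0.1, -0.1]
finger_gap: -0.0002
grip_force: 0.0
```

```bash
python3 - <<'E'
from h import *
P=R.from_euler('z',1.273).apply([.2,0,.25])+[.512,.052,0]
to([P])
S=eyes.get_image("scene");T=eyes.get_image("top")
t=np.linspace(0,6.28,40)
for c,I,b in(("scene",S,(215,130,285,200)),("top",T,(215,195,275,250))):
    for n,z in(("green",.064),("red",.046)):
        e=proj(c,np.array([[.5117+.031*np.cos(a),.0518+.031*np.sin(a),z+h] for a in t for h in(0,.018)]))
        try: q=blob(I,n,b); print(c,n,q,"model",e.min(0).round(1),e.max(0).round(1),((e.min(0)+e.max(0))/2).round(1))
        except Exception as x: print(c,n,x)
cv2.imwrite("pics/g5.png",np.hstack([cv2.resize(S[40:220,185:330],None,fx=2.6,fy=2.6,interpolation=cv2.INTER_CUBIC),cv2.resize(T[125:305,150:302],None,fx=2.6,fy=2.6,interpolation=cv2.INTER_CUBIC)]))
E
```

```text
t 19.3 pos [0.5694 0.2432 0.3612] xaxis 73.03 z [-0.003 -0.002 -1.   ] j [ 0.28  0.48  0.96 -0.    1.7   0.58] F [-0.3  0.1 -0.1] gap -0.0002 0.0
shift [0.007 0.015 1.112]
scene green (array([247.70552147, 159.57668712]), array([ 17,  12, 163], dtype=int32)) model [236.6 151.7] [258.3 171.6] [247.5 161.6]
scene red (array([246.84285714, 172.61428571]), array([20, 10, 70], dtype=int32)) model [236.8 156.1] [258.3 175.9] [247.6 166. ]
top green (array([243.27038627, 221.2832618 ]), array([ 17,  17, 233], dtype=int32)) model [233.1 210. ] [255.1 232.3] [244.1 221.1]
top red attempt to get argmax of an empty sequence
```

View pics/g5.png

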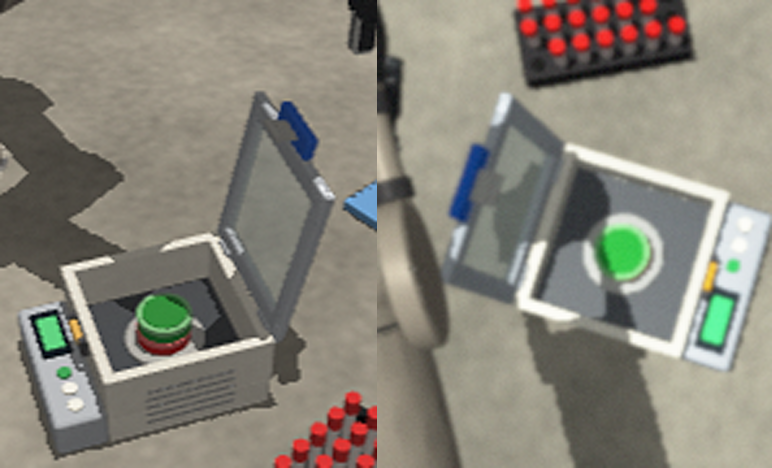

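The stack is centred within about 2 mm. The fingers are behind the lid, so I go down there.

>>> apply_moves --series '[[[0,0.01,0.3],[0,0,0]],[[0,0.01,0.6],[0,0,0]],[[0,0.01,0.85],[0,0,0]],[[0,0.01,1.0],[0,0,0]],[[0,0.01,1.0],[0,0,0]]]'

```text
clock: 19.9
position: [0.5696, 0.2414, 0.2609]
ee_rot: [-0.001, 0.804, 0.594, -0.002]
ft_force: [-1.4, 0.0, 0.8]
finger_gap: 0.0004
grip_force: 0.0
```

>>> apply_moves --series '[[[0,0,0.08],[0,0,0]],[[0,0,0.08],[0,0,0]],[[0,0,0.08],[0,0,0]]]'

```text
clock: 20.2
position: [0.5711, 0.2428, 0.256]
ee_rot: [0.0, 0.804, 0.595, 0.001]
ft_force: [-0.9, 0.1, 0.8]
finger_gap: -0.0001
grip_force: 0.0
```

```bash
cat >> h.py <<'E'
def lidto():
    s=get_state(); u=R.from_euler('z',-1.273).apply(np.array(s['position'])-[.512,.052,0]); print("uvz",u.round(4))
    for a,U,z in((1.57,.115,.253),(1.3,.0718,.2554),(1,.0223,.2459),(.75,-.0168,.2261),(.5,-.0518,.1962),(.3,-.0769,.1662),(.15,-.09,.1393),(.08,-.0955,.126),(0,-.1,.108)): print(a,np.round([(U-u[0])*10,(u[2]-z)*10],2))
E
python3 -c "
from h import *
to([[.571,.243,.25]]);lidto()"
```

```text
t 20.2 pos [0.5711 0.2428 0.256 ] xaxis 72.97 z [ 0.001  0.    -1.   ] j [ 0.28  0.51  1.2  -0.    1.44  0.58] F [-0.9  0.1  0.8] gap -0.0001 0.0
shift [ 0.001 -0.001  0.06 ]
uvz [ 0.1998 -0.0005  0.256 ]
1.57 [-0.85  0.03]
1.3 [-1.28  0.01]
1 [-1.77  0.1 ]
0.75 [-2.17  0.3 ]
0.5 [-2.52  0.6 ]
0.3 [-2.77  0.9 ]
0.15 [-2.9   1.17]
0.08 [-2.95  1.3 ]
0 [-3.    1.48]
```

>>> apply_moves --series '[[[-0.1,0,0.03],[0,0,0]],[[-0.2,0,0.03],[0,0,0]],[[-0.3,0,0.03],[0,0,0]],[[-0.4,0,0.03],[0,0,0]],[[-0.5,0,0.03],[0,0,0]],[[-0.62,0,0.03],[0,0,0]],[[-0.74,0,0.03],[0,0,0]],[[-0.85,0,0.03],[0,0,0]]]'

```text
clock: 21.0
position: [0.5456, 0.1607, 0.2522]
ee_rot: [0.0, 0.804, 0.595, 0.0]
ft_force: [0.8, 0.3, 0.2]
finger_gap: -0.0001
grip_force: 0.0
```

```bash
python3 -c "
from h import *
to([[.571,.243,.25]]);lidto()"
```

```text
t 21.0 pos [0.5456 0.1607 0.2522] xaxis 72.98 z [ 0. -0. -1.] j [ 0.15  0.41  1.36 -0.    1.37  0.45] F [0.8 0.3 0.2] gap -0.0001 0.0
shift [0.862 0.002 0.022]
uvz [ 1.137e-01 -2.000e-04  2.522e-01]
1.57 [ 0.01 -0.01]
1.3 [-0.42 -0.03]
1 [-0.91  0.06]
0.75 [-1.31  0.26]
0.5 [-1.66  0.56]
0.3 [-1.91  0.86]
0.15 [-2.04  1.13]
0.08 [-2.09  1.26]
0 [-2.14  1.44]
```

>>> apply_moves --series '[[[-0.1,0,-0.01],[0,0,0]],[[-0.21,0,-0.02],[0,0,0]],[[-0.32,0,-0.03],[0,0,0]],[[-0.42,0,-0.03],[0,0,0]],[[-0.54,0,-0.02],[0,0,0]],[[-0.67,0,0.0],[0,0,0]],[[-0.79,0,0.03],[0,0,0]],[[-0.91,0,0.06],[0,0,0]]]'

```text
clock: 21.8
position: [0.5189, 0.0737, 0.2459]
ee_rot: [0.0, 0.804, 0.595, -0.0]
ft_force: [0.9, 1.5, 0.6]
finger_gap: -0.0001
grip_force: 0.5
```

```bash
python3 - <<'E'
from h import *
to([[.571,.243,.25]]);lidto()
S=eyes.get_image("scene");cv2.imwrite("pics/g6.png",cv2.resize(S[40:220,180:330],None,fx=3,fy=3,interpolation=cv2.INTER_CUBIC))
E
```

```text
t 21.8 pos [0.5189 0.0737 0.2459] xaxis 72.99 z [-0. -0. -1.] j [-0.01  0.33  1.5  -0.    1.31  0.29] F [0.9 1.5 0.6] gap -0.0001 0.54612981621176
shift [ 1.772  0.002 -0.042]
uvz [ 0.0227 -0.0003  0.2459]
1.57 [ 0.92 -0.07]
1.3 [ 0.49 -0.1 ]
1 [-0. -0.]
0.75 [-0.4  0.2]
0.5 [-0.75  0.5 ]
0.3 [-1.   0.8]
0.15 [-1.13  1.07]
0.08 [-1.18  1.2 ]
0 [-1.23  1.38]
```

View pics/g6.png

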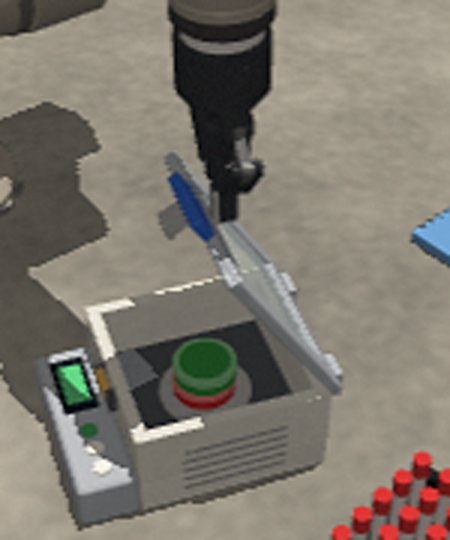

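The lid is following the finger (about 1 rad) and the stack is undisturbed. Continuing.

>>> apply_moves --series '[[[-0.14,0,0.06],[0,0,0]],[[-0.28,0,0.13],[0,0,0]],[[-0.4,0,0.2],[0,0,0]],[[-0.52,0,0.29],[0,0,0]],[[-0.64,0,0.39],[0,0,0]],[[-0.75,0,0.5],[0,0,0]],[[-0.88,0,0.65],[0,0,0]],[[-1.0,0,0.8],[0,0,0]]]'

```text
clock: 22.65
position: [0.4896, -0.0219, 0.1652]
ee_rot: [0.0, 0.804, 0.595, -0.0]
ft_force: [1.2, 1.3, 0.6]
finger_gap: -0.0002
grip_force: 0.7
```

>>> apply_moves --series '[[[-0.05,0,0.09],[0,0,0]],[[-0.1,0,0.18],[0,0,0]],[[-0.13,0,0.27],[0,0,0]],[[-0.16,0,0.33],[0,0,0]],[[-0.18,0,0.38],[0,0,0]],[[-0.19,0,0.4],[0,0,0]]]'

```text
clock: 23.25
position: [0.4845, -0.0391, 0.1258]
ee_rot: [-0.0, 0.804, 0.595, -0.0]
ft_force: [-0.1, 1.1, 1.8]
finger_gap: 0.0002
grip_force: 0.7
```

```bash
python3 -c "
from h import *
to([[.571,.243,.25]]);lidto()"
```

```text
t 23.25 pos [ 0.4845 -0.0391  0.1258] xaxis 73.0 z [-0. -0. -1.] j [-0.24  0.39  1.78 -0.    0.97  0.06] F [-0.1  1.1  1.8] gap 0.0002 0.7445633166935295
shift [ 2.951e+00  2.000e-03 -1.242e+00]
uvz [-0.0952 -0.0004  0.1258]
1.57 [ 2.1  -1.27]
1.3 [ 1.67 -1.3 ]
1 [ 1.17 -1.2 ]
0.75 [ 0.78 -1.  ]
0.5 [ 0.43 -0.7 ]
0.3 [ 0.18 -0.4 ]
0.15 [ 0.05 -0.13]
0.08 [-0. -0.]
0 [-0.05  0.18]
```

Now pressing in small steps.

>>> apply_moves --series '[[[-0.02,0,0.02],[0,0,0]],[[-0.04,0,0.04],[0,0,0]],[[-0.04,0,0.06],[0,0,0]],[[-0.04,0,0.08],[0,0,0]]]'

```text
clock: 23.65
position: [0.484, -0.0417, 0.1197]
ee_rot: [0.0, 0.804, 0.595, 0.001]
ft_force: [-0.2, 7.2, 10.4]
finger_gap: 0.0002
grip_force: 5.1
```

>>> apply_moves --series '[[[0,0,0.02],[0,0,0]],[[0,0,0.04],[0,0,0]],[[0,0,0.05],[0,0,0]],[[0,0,0.06],[0,0,0]],[[0,0,0.07],[0,0,0]],[[0,0,0.07],[0,0,0]]]'

```text
clock: 24.25
position: [0.4832, -0.0432, 0.1109]
ee_rot: [0.0, 0.804, 0.595, -0.0]
ft_force: [0.1, -0.2, 0.9]
finger_gap: -0.0004
grip_force: 0.3
```

```bash
python3 -c "
from h import *
to([[.571,.243,.25]]);lidto()"|head -3
```

```text
t 24.25 pos [ 0.4832 -0.0432  0.1109] xaxis 72.99 z [-0. -0. -1.] j [-0.25  0.41  1.8  -0.    0.94  0.05] F [ 0.1 -0.2  0.9] gap -0.0004 0.3145795331874979
shift [ 2.993e+00  1.000e-03 -1.392e+00]
uvz [-0.0995 -0.0004  0.1109]
```

The force fell after the peak, so the catch has passed. One small confirming press, then retreat.

>>> apply_moves --series '[[[0,0,0.01],[0,0,0]],[[0,0,0.015],[0,0,0]],[[0,0,0.02],[0,0,0]],[[0,0,0.02],[0,0,0]]]'

```text
clock: 24.65
position: [0.4833, -0.0433, 0.1099]
ee_rot: [0.0, 0.804, 0.595, -0.0]
ft_force: [-4.5, -0.7, 8.7]
finger_gap: 0.0002
grip_force: 4.4
```

>>> apply_moves --series '[[[0,0,-0.3],[0,0,0]],[[0,0,-0.7],[0,0,0]],[[0,0,-1.0],[0,0,0]]]'

```text
clock: 24.95
position: [0.4834, -0.043, 0.2109]
ee_rot: [0.0, 0.804, 0.595, 0.0]
ft_force: [0.7, -0.8, 0.2]
finger_gap: -0.0
grip_force: 0.0
```

>>> apply_moves --series '[[[-0.4,0,-0.2],[0,0,0]],[[-0.8,0,-0.4],[0,0,0]],[[-1.0,0,-0.5],[0,0,0]],[[-1.0,0,-0.5],[0,0,0]]]'

```text
clock: 25.35
position: [0.4541, -0.1409, 0.2605]
ee_rot: [0.001, 0.805, 0.593, 0.0]
ft_force: [-0.2, 0.4, 0.5]
finger_gap: 0.0001
grip_force: 0.0
```

>>> apply_moves --series '[[[-0.4,0,0],[0,0,0]],[[-0.8,0,0],[0,0,0]],[[-1.0,0,0],[0,0,0]],[[-1.0,0,0],[0,0,0]]]'

```text
clock: 25.75
position: [0.4243, -0.2352, 0.2581]
ee_rot: [-0.001, 0.805, 0.594, -0.0]
ft_force: [0.9, -0.2, -0.2]
finger_gap: -0.0002
grip_force: 0.0
```

```bash
python3 - <<'E'
from h import *
to([[.571,.243,.25]])
S=eyes.get_image("scene");T=eyes.get_image("top")
cv2.imwrite("pics/g7.png",np.hstack([cv2.resize(S[40:220,185:330],None,fx=2.6,fy=2.6,interpolation=cv2.INTER_CUBIC),cv2.resize(T[125:305,150:302],None,fx=2.6,fy=2.6,interpolation=cv2.INTER_CUBIC)]))
p=R.from_euler('z',1.273).apply([-.1,0,.11])+[.512,.052,0]; print(proj("scene",p),proj("top",p))
E
```

```text
t 25.75 pos [ 0.4243 -0.2352  0.2581] xaxis 72.84 z [-0.001  0.001 -1.   ] j [-0.66  0.25  1.58 -0.    1.31 -0.36] F [ 0.9 -0.2 -0.2] gap -0.0002 0.0
shift [ 5.002 -0.009  0.083]
[[212.62597743 160.56137928]] [[278.62777674 230.43074857]]
```

View pics/g7.png

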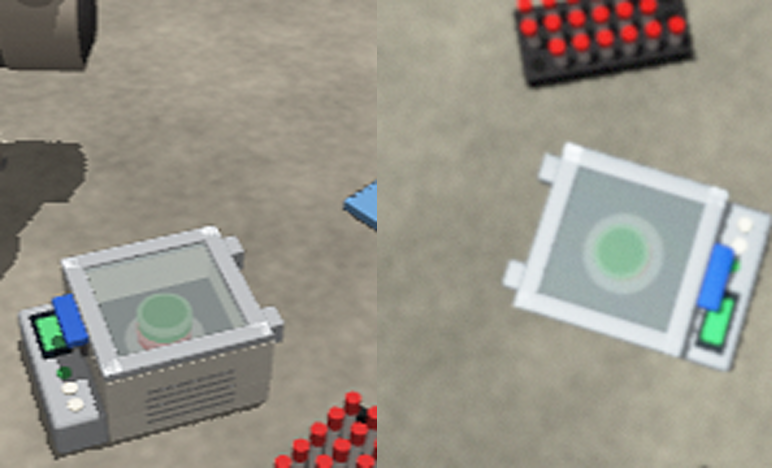

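The lid lies flat and shut on its own (pad in the scene crop at (70,320), as predicted for angle 0), with the stack visible and centred beneath it. Handing in.

```bash
python3 -c "
from h import *
print(ticket.hand_in())"
```

```text
the job is handed in; nothing more can be done
None
```

The job is done and handed in at about 26 s: the red dish is centred on the plate, the green dish is stacked on it within about 2 mm, the lid is latched shut, and I did not touch the rack, bottle, notebook or look-alikes.

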